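Lock the turntable of the loaded watch holder

ROBOT

A 6-joint arm with a two-finger parallel gripper is mounted at the origin on the work surface. World frame = base frame: x ahead of the robot, y to its left, z up, the work surface at z = 0. Lengths are in m, angles in degrees, forces in N, time in s.
With the tool pointing down it reaches from about 0.375 to 0.9 m from the base axis. Payload 3.1 kg.
Tool frame: the origin (TCP) lies midway between the tips of the shut fingers; the grasp point (between the pads) lies 19 mm behind it (bot.hold_point_z is the distance from the TCP to the grasp point, in m); z points along the fingers, y is the line along which they close (so a half turn about z gives the same grasp; the last joint's range is limited). The gripper opens to 87 mm and grips with 3 to 60 N. Pads are 19 mm wide; open, the fingers measure 117 mm over their backs; the gripper's body (75 mm by 190 mm) begins 51 mm behind the grasp point.
Start: joints at [62.71, 30.224, 82.088, -0, 67.689, -10.227], TCP at [0.183, 0.597, 0.223] pointing down, gripper open.
Joint ranges: [-176.69, 176.69], [-43.24, 126.21], [12.49, 139.97], [-82, 262], [0, 151.66], [-163.58, 163.58]. Speed limits (degrees/s): [159.86, 159.86, 180, 180, 180, 180].

INTERFACE

Orientations are given as a 3x3 rotation matrix whose columns are the frame's x, y, z axes.
In Python, from rig import read_state, optics, order, bot gives the robot as it stands.
- The arm moves only by the tool drive_tool, never from a script. Its argument "steps" is a list of rows, each a list of 7 numbers: the finger opening in mm, from 0 to 87, then the shift along the tool's x, y, z normalised to -1 to 1, where 1 is 0.12 m, then the turn, a rotation vector about the tool's x, y, z normalised to -1 to 1, where 1 is 1.5 rad. In form: [[jaw, tx, ty, tz, ax, ay, az], ...]. A call has 1 to 8 rows; each row is the pose to reach, as a shift and turn from the pose commanded when the call began, along the tool's axes at that moment; what a row does not reach only later rows make up. A row lasts 1/10 s, in which the tool goes at most 50 mm and 8.59 degrees, less where a joint would pass 70% of its speed; a pose out of reach is approached as far as the arm can. A call with a number of a shift or a turn outside -1 to 1 is refused whole. A call with a gripper value outside its range is refused whole. The fingers move at their own pace and stop on an object; the grip force is fixed at half the most. Time passes only in rows, so rows that repeat a pose let the fingers close. It gives the time, the measured TCP pose, the force, the opening and the grip force at its end, in the units of the state.
- read_state(): the state, without advancing time (a new reading comes with each control period).
- optics.capture(name): name is "scene" or "top" or "wrist"; returns a dict with "color" (384x512x3 uint8, blue, green, red), "range_z" (384x512 float32, m along the optical axis (not along the pixel's ray), 0 where there is no reading), "fx", "fy", "cx", "cy" (pixels), "rvec" (rotation vector, rad) and "tvec" (3), from world to camera coordinates, as OpenCV has them. Camera axes: x right, y down, z forward; pixel columns grow to the right and rows downward; lengths in m; the calibration is good to about 2 mm. A picture is of the moment at which its call begins.
- order.hand_in(): hands the job in; it is judged then, once.
The state is a dict: "time_s": time; "joint_positions": joint angles; "qvel": joint speeds; "tau": joint torques, N m; "position": TCP position; "tcp_rot": TCP orientation; "force": force on the tool from outside, world axes, zero at the start; "moment": the same for the moment, N m; "opening": opening from 0.0 (shut) to 1.0 (fully open); "grasp_force": force on a finger pad.
Only numpy, scipy, OpenCV 4.12 (cv2) and the standard library are available. Lean on these libraries where they do the work, as an engineer would, in place of code of your own. Each camera call takes 0.05 s, during which the arm holds its last target. There are 200 camera calls.

TASK

Two watch holders stand on the mat. On the one whose turntable carries a watch, push the sprung plunger pad down into its housing and, while keeping it down, slide the brass keeper frame away from the robot over the pad's near end until it stops, then let go so that the keeper holds the plunger down. Do not press the plunger of the empty holder.

Things in the scene. Friction and masses are not known exactly. Their poses are not given: they have to be found in the camera images.
- holder: Loaded holder, bolted down, left or right on the mat: dark base 128 x 180 mm; aluminium lock housing (top 28 mm up, side rails 35) and, centred at y=+88 mm, a round turntable 68 mm wide with a watch between black posts, 37 mm high. Origin: bench level below the plunger pad's middle. x: the keeper's locking direction (away from the robot, within 25 deg); z up. The empty holder has the same lock.
- holder_plunger (a joint): Its plunger: a flat oblong steel pad, 60 mm in x, 40 in y, centred on the origin. Value: m pushed down. 0: up, top 50 mm above the bench; 0.020: bottom stop, top at 30 mm. Spring: 3 N to start, 10 N at the bottom; comes back if released. The keeper passes over it only from 0.014 on (top at 36 mm or lower). Best pressed with shut fingertips at x = +5 to +15 mm.
- holder_keeper (a joint): Its keeper: brass frame, 36 to 41 mm up, sliding along x. Value k: 0 open (starts 0 to 0.005), 0.025 stop; stays put; 1.5 N moves it. Window 64 mm wide, from x = -38 mm + k (near bar, which traps the pad's end at x = -30) to +33 mm + k (far bar: upright lip 10 mm thick, top 55 mm up). Fingertips in the window, holding the pad down, push the lip to +x; the near bar follows over the pad.
- spare_plunger (a joint): Plunger of the empty holder (same lock, beside a turntable without a watch): 0 up, 0.020 at its bottom stop. To be left alone.
Mind the look-alikes: they are no part of the job. What is shaped like the holder but red is not meant.

How it is judged (in metres and radians):
On the way, in this order (a step that is already met when the one before it is completed fails the run):
1. the loaded holder's plunger is pushed down by 14 mm or more while its keeper is still open (less than 8 mm along) (value of joint holder_plunger above 0.0135 m and value of joint holder_keeper below 0.008 m), for 0.1 s.
2. the keeper is slid more than 15 mm along, over the plunger that is still down (value of joint holder_plunger above 0.011 m and value of joint holder_keeper above 0.015 m), for 0.1 s.
At the end, for the whole second after the job is handed in: The loaded holder's plunger, released, is held at least 11 mm down by its keeper, which has been slid at least 15 of its 25 mm; the empty holder's plunger is up (less than 5 mm down) (all of step 2 and value of joint spare_plunger below 0.005 m); the robot touches nothing.
It fails at once if the empty holder's plunger is pressed (more than 5 mm) (value of joint spare_plunger above 0.005 m).
It also fails if it takes over 29 s, if anything falls off the work surface, if the arm or the gripper's body presses on something with over 40 N, if the wrist force passes 120 N, or if a joint passes its speed limit or range.

## Working session

There is one attempt and no reset: what is moved stays moved. The work goes in short steps, Python scripts to look and compute and a tool call to move; the robot and the scene stay as the last step left them, time stands still between calls to the robot, and variables do not carry over. Pictures are saved under pics/ and viewed, at most 10 in all, crops included, and the job is handed in when it is done.

Besides the shell and the picture viewer there is one more tool, called after "Emit:" as name(argument=value, ...), one argument or row to a line, values as JSON. drive_tool: Moves the arm, as the interface text tells. Scaled input: -1 to 1 covers 0.12 m each way for a shift and 1.5 rad each way for a turn. Its arguments: {"type":"object","properties":{"steps":{"type":"array"}},"required":["steps"]}

```bash
mkdir -p pics
cat > h.py <<'E'
import numpy as np, cv2
from rig import read_state, optics, order, bot
def pts(c):
    d=c["range_z"]; v,u=np.mgrid[:d.shape[0],:d.shape[1]]
    p=np.dstack([(u-c["cx"])/c["fx"]*d,(v-c["cy"])/c["fy"]*d,d])
    R=cv2.Rodrigues(np.array(c["rvec"],float))[0]; t=np.array(c["tvec"],float).ravel()
    w=(p-t)@R; w[d==0]=np.nan
    return w
E
python3 - <<'E'
from h import *
import pickle
s=read_state(); print(s["time_s"],s["position"],s["tcp_rot"],s["force"])
c=optics.capture("top"); cv2.imwrite("pics/top.png",c["color"]); pickle.dump(c,open("top.pkl","wb"))
w=pts(c)
for v in range(40,384,60):
  print([tuple(np.round(w[v,u],3)) for u in range(40,512,140)])
c=optics.capture("scene"); cv2.imwrite("pics/scene.png",c["color"]); pickle.dump(c,open("scene.pkl","wb"))
E
```

```text
0.0 [0.18300341 0.59683554 0.22156248] [[-9.55994623e-01  2.93382545e-01 -9.81273110e-04]
 [ 2.93383950e-01  9.55992748e-01 -1.92938809e-03]
 [ 3.72041189e-04 -2.13237442e-03 -9.99997657e-01]] [-0.04852748  0.05134772  0.06108819]
[(np.float64(0.887), np.float64(0.363), np.float64(0.098)), (np.float64(0.917), np.float64(-0.015), np.float64(0.007)), (np.float64(0.912), np.float64(-0.437), np.float64(0.004)), (np.float64(1.195), np.float64(-1.228), np.float64(-0.754))]
[(np.float64(0.743), np.float64(0.406), np.float64(0.0)), (np.float64(0.736), np.float64(-0.012), np.float64(0.002)), (np.float64(0.729), np.float64(-0.433), np.float64(-0.001)), (np.float64(0.65), np.float64(-0.719), np.float64(0.29))]
[(np.float64(0.562), np.float64(0.402), np.float64(0.006)), (np.float64(0.555), np.float64(-0.009), np.float64(-0.002)), (np.float64(0.547), np.float64(-0.427), np.float64(0.002)), (np.float64(0.627), np.float64(-1.2), np.float64(-0.746))]
[(np.float64(0.385), np.float64(0.406), np.float64(-0.003)), (np.float64(0.377), np.float64(-0.008), np.float64(0.001)), (np.float64(0.368), np.float64(-0.423), np.float64(-0.001)), (np.float64(0.36), np.float64(-0.842), np.float64(-0.001))]
[(np.float64(0.209), np.float64(0.404), np.float64(0.0)), (np.float64(0.2), np.float64(-0.005), np.float64(0.001)), (np.float64(0.191), np.float64(-0.418), np.float64(0.001)), (np.float64(0.182), np.float64(-0.833), np.float64(0.001))]
[(np.float64(0.036), np.float64(0.403), np.float64(-0.0)), (np.float64(0.099), np.float64(-0.043), np.float64(0.287)), (np.float64(0.016), np.float64(-0.413), np.float64(-0.003)), (np.float64(0.006), np.float64(-0.828), np.float64(-0.005))]
```

View pics/top.png

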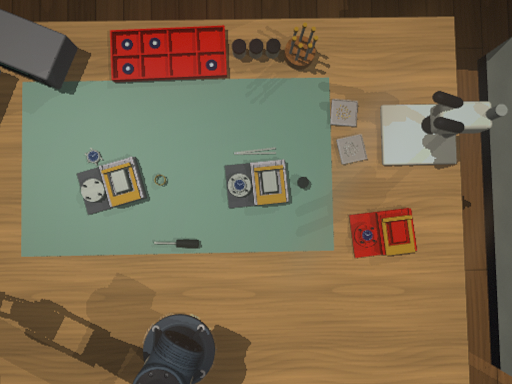

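View pics/scene.png

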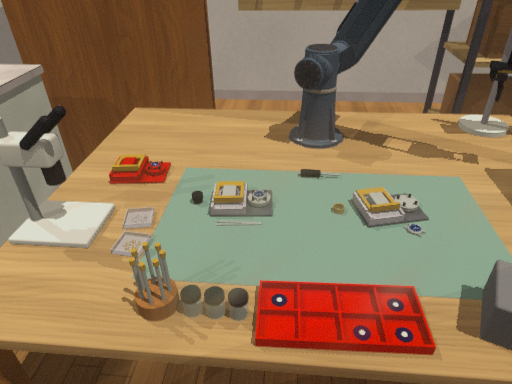

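The loaded holder is the right one in the top view: turntable with a watch at (239,185) and pad at (270,183). The left holder's turntable at (92,190) is empty, and the red look-alike is at (383,232).

```bash
cat > m.py <<'E'
from h import *
import pickle,sys
def ray(c,uv,z):
    R=cv2.Rodrigues(np.array(c["rvec"],float))[0]; t=np.array(c["tvec"],float).ravel()
    o=-R.T@t; d=R.T@np.array([(uv[0]-c["cx"])/c["fx"],(uv[1]-c["cy"])/c["fy"],1]); return o+d*(z-o[2])/d[2]
E
python3 - <<'E'
from m import *
c=pickle.load(open("top.pkl","rb")); im=c["color"]; hsv=cv2.cvtColor(im,cv2.COLOR_BGR2HSV)
x0,y0,x1,y1=215,150,300,215
br=((hsv[...,0]>12)&(hsv[...,0]<32)&(hsv[...,1]>130)&(hsv[...,2]>120)).astype(np.uint8)
m=np.zeros_like(br); m[y0:y1,x0:x1]=br[y0:y1,x0:x1]
q=cv2.findNonZero(m); r=cv2.minAreaRect(q); print("brass",r)
b=cv2.boxPoints(r); print([ray(c,p,.041).round(4) for p in b], ray(c,r[0],.041).round(4))
print("turn",ray(c,(239.5,185),.03))
cv2.imwrite("pics/crop.png",cv2.resize(im[y0:y1,x0:x1],None,fx=8,fy=8,interpolation=0))
E
```

```text
brass ((269.6729431152344, 184.6717529296875), (36.940792083740234, 28.571664810180664), 84.0938491821289)
[array([ 0.5234, -0.2275,  0.041 ]), array([ 0.5304, -0.3101,  0.041 ]), array([ 0.4236, -0.3186,  0.041 ]), array([ 0.4167, -0.2363,  0.041 ])] [ 0.4734 -0.2731  0.041 ]
turn [ 0.47490055 -0.18573257  0.03      ]
```

View pics/crop.png

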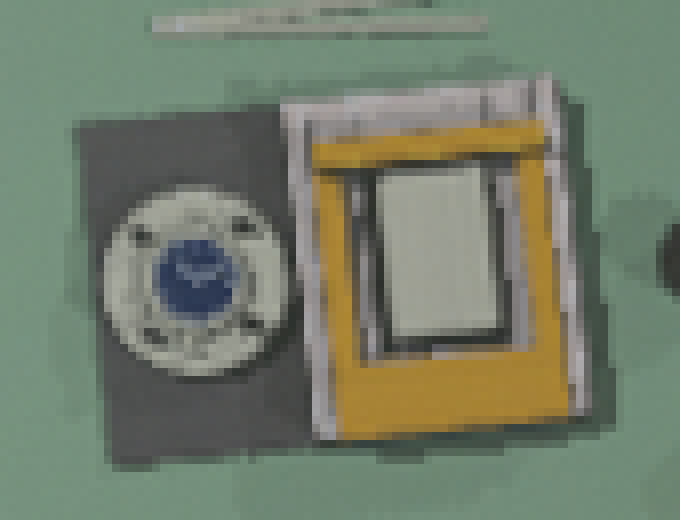

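Emit:
drive_tool(
  steps=[
    [0,-1,-1,0,0,0,0],
    [0,-1,-1,0,0,0,0],
    [0,-1,-1,0,0,0,0],
    [0,-1,-1,0,0,0,0],
  ],
)

```text
time_s: 0.5
position: [0.2633, 0.4437, 0.222]
tcp_rot: [[-0.955, 0.295, -0.001], [0.295, 0.955, -0.003], [0.0, -0.004, -1.0]]
force: [-0.5, 1.2, 1.0]
opening: 0.723
grasp_force: 0.0
```

Emit:
drive_tool(
  steps=[
    [0,-1,-1,0,0,0,0],
    [0,-1,-1,0,0,0,0],
    [0,-1,-1,0,0,0,0],
    [0,-1,-1,0,0,0,0],
  ],
)

```text
time_s: 0.9
position: [0.3434, 0.2944, 0.2223]
tcp_rot: [[-0.955, 0.296, -0.0], [0.296, 0.955, -0.001], [-0.0, -0.001, -1.0]]
force: [0.1, 1.9, -0.2]
opening: 0.354
grasp_force: 0.0
```

Emit:
drive_tool(
  steps=[
    [0,-1,-1,0,0,0,0],
    [0,-1,-1,0,0,0,0],
    [0,-1,-1,0,0,0,0],
    [0,-1,-1,0,0,0,0],
  ],
)

```text
time_s: 1.3
position: [0.424, 0.1444, 0.2226]
tcp_rot: [[-0.955, 0.297, 0.001], [0.297, 0.955, -0.001], [-0.002, -0.0, -1.0]]
force: [-0.4, 0.3, -0.5]
opening: 0.033
grasp_force: 0.0
```

Emit:
drive_tool(
  steps=[
    [0,-1,-1,0,0,0,0],
    [0,-1,-1,0,0,0,0],
    [0,-1,-1,0,0,0,0],
    [0,-1,-1,0,0,0,0],
  ],
)

```text
time_s: 1.7
position: [0.504, -0.0064, 0.2226]
tcp_rot: [[-0.955, 0.297, 0.003], [0.297, 0.955, -0.002], [-0.003, -0.001, -1.0]]
force: [0.1, -0.5, 0.3]
opening: 0.006
grasp_force: 0.0
```

Emit:
drive_tool(
  steps=[
    [0,-0.27,-1,0,0,0,0],
    [0,-0.27,-1,0,0,0,0],
    [0,-0.27,-1,0,0,0,0],
  ],
)

```text
time_s: 2.0
position: [0.4972, -0.1301, 0.2223]
tcp_rot: [[-0.955, 0.296, 0.0], [0.296, 0.955, -0.001], [-0.001, -0.001, -1.0]]
force: [0.1, -0.1, -0.3]
opening: 0.006
grasp_force: 0.0
```

Emit:
drive_tool(
  steps=[
    [0,-0.27,-1,0,0,0,-0.256],
    [0,-0.27,-1,0,0,0,-0.256],
    [0,-0.27,-1,0,0,0,-0.256],
    [0,-0.27,-1,0,0,0,-0.256],
    [0,-0.27,-1,0,0,0,-0.256],
  ],
)

```text
time_s: 2.5
position: [0.4923, -0.2507, 0.2219]
tcp_rot: [[-0.997, -0.083, -0.001], [-0.083, 0.997, 0.002], [0.001, 0.002, -1.0]]
force: [-0.3, 0.3, -0.2]
opening: 0.003
grasp_force: 0.0
```

Run:
```python
from m import *
c=optics.capture("wrist"); cv2.imwrite("pics/w1.png",c["color"]); pickle.dump(c,open("w1.pkl","wb"))
s=read_state(); print(s["position"],s["tcp_rot"])
```

```text
[ 0.49229336 -0.24970831  0.22201006] [[-0.99639116 -0.08486941 -0.00135377]
 [-0.08487176  0.99639029  0.00177955]
 [ 0.00119785  0.00188803 -0.9999975 ]]
```

View pics/w1.png

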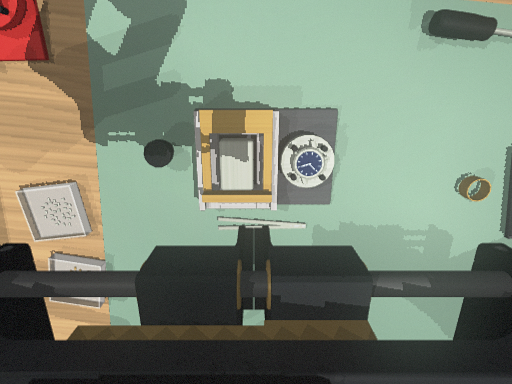

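The wrist view shows the loaded holder nearly square to the tool: pad about (236,162), far lip about (236,197), turntable with watch at (308,161).

```bash
cat > p.py <<'E'
from m import *
c=pickle.load(open("w1.pkl","rb")); im=c["color"]; w=pts(c); hsv=cv2.cvtColor(im,cv2.COLOR_BGR2HSV)
roi=np.zeros(im.shape[:2],bool); roi[105:215,190:345]=1
pad=roi&(w[...,2]>.045)&(w[...,2]<.056)&(hsv[...,1]<60); 
pad=cv2.morphologyEx(pad.astype(np.uint8),cv2.MORPH_OPEN,np.ones((5,5)))
n,l,st,ce=cv2.connectedComponentsWithStats(pad); i=1+st[1:,4].argmax(); print(st[i])
r=cv2.minAreaRect(cv2.findNonZero((l==i).astype(np.uint8)));print(r)
print("pad",ray(c,r[0],.05), [ray(c,q,.05).round(4) for q in cv2.boxPoints(r)], "z",np.median(w[l==i][:,2]))
br=(roi&(hsv[...,0]>12)&(hsv[...,0]<32)&(hsv[...,1]>120)&(hsv[...,2]>100)).astype(np.uint8)
r=cv2.minAreaRect(cv2.findNonZero(br));print("brass",r,[ray(c,q,.041).round(4) for q in cv2.boxPoints(r)])
lip=(br>0)&(w[...,2]>.048); r=cv2.minAreaRect(cv2.findNonZero(lip.astype(np.uint8)));print("lip",r,[ray(c,q,.055).round(4) for q in cv2.boxPoints(r)])
g=cv2.HoughCircles(cv2.cvtColor(im,cv2.COLOR_BGR2GRAY)[100:215,270:345],cv2.HOUGH_GRADIENT,1,50,param1=100,param2=15,minRadius=22,maxRadius=34)
print(g, ray(c,(g[0,0,0]+270,g[0,0,1]+100),.032))
cv2.imwrite("pics/w1c.png",cv2.resize(im[100:215,185:345],None,fx=5,fy=5,interpolation=0))
E
python3 p.py
```

```text
[ 219  140   35   50 1671]
((236.0, 164.49998474121094), (48.99999237060547, 33.99999237060547), 90.0)
pad [ 0.4832999  -0.27262712  0.05      ] [array([ 0.4564, -0.2939,  0.05  ]), array([ 0.4531, -0.2551,  0.05  ]), array([ 0.5116, -0.2502,  0.05  ]), array([ 0.5151, -0.2911,  0.05  ])] z 0.05009613793201455
brass ((235.5, 155.5), (91.0, 73.0), 90.0) [array([ 0.4257, -0.3192,  0.041 ]), array([ 0.4187, -0.2363,  0.041 ]), array([ 0.5281, -0.2249,  0.041 ]), array([ 0.5358, -0.3162,  0.041 ])]
lip ((236.0, 198.0), (6.0, 68.0), 90.0) [array([ 0.5227, -0.3105,  0.055 ]), array([ 0.5159, -0.2294,  0.055 ]), array([ 0.5234, -0.2287,  0.055 ]), array([ 0.5303, -0.3102,  0.055 ])]
[[[36.5 61.5 25.7]]] [ 0.47624042 -0.18693394  0.032     ]
```

View pics/w1c.png

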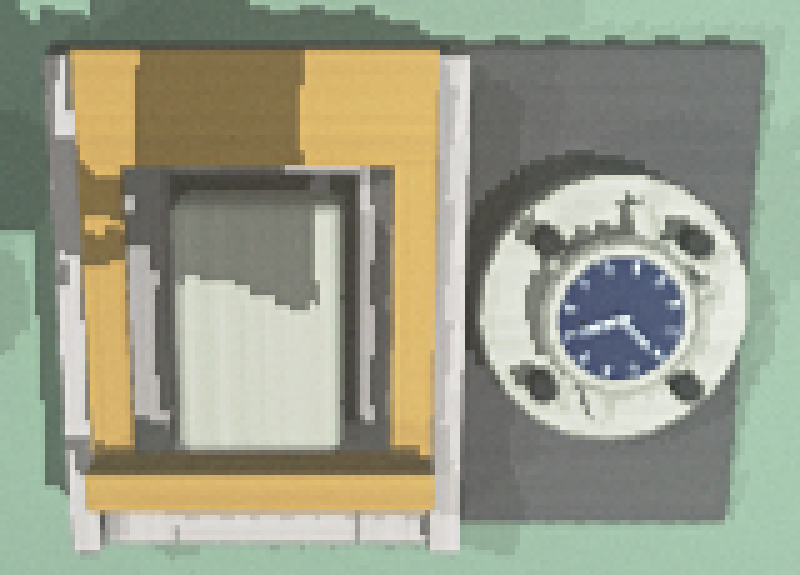

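Emit:
drive_tool(
  steps=[
    [0,0.01,-0.18,0.3,0,0,0],
    [0,0.01,-0.18,0.6,0,0,0],
    [0,0.01,-0.18,0.9,0,0,0],
    [0,0.01,-0.18,1,0,0,0],
    [0,0.01,-0.18,1,0,0,0],
  ],
)

```text
time_s: 3.05
position: [0.4926, -0.27, 0.101]
tcp_rot: [[-0.996, -0.087, -0.004], [-0.087, 0.996, 0.003], [0.003, 0.004, -1.0]]
force: [-0.3, -0.5, 1.1]
opening: 0.003
grasp_force: 0.0
```

Emit:
drive_tool(
  steps=[
    [0,0,0,0.2,0,0,0],
    [0,0,0,0.35,0,0,0],
    [0,0,0,0.38,0,0,0],
    [0,0,0,0.38,0,0,0],
    [0,0,0,0.38,0,0,0],
  ],
)

```text
time_s: 3.55
position: [0.4946, -0.2728, 0.0586]
tcp_rot: [[-0.996, -0.087, 0.002], [-0.087, 0.996, -0.002], [-0.002, -0.002, -1.0]]
force: [0.5, 0.1, 0.7]
opening: 0.005
grasp_force: 0.0
```

Emit:
drive_tool(
  steps=[
    [0,0,0,0.05,0,0,0],
    [0,0,0,0.1,0,0,0],
    [0,0,0,0.15,0,0,0],
    [0,0,0,0.19,0,0,0],
    [0,0,0,0.22,0,0,0],
    [0,0,0,0.22,0,0,0],
    [0,0,0,0.22,0,0,0],
  ],
)

```text
time_s: 4.25
position: [0.4947, -0.2731, 0.0314]
tcp_rot: [[-0.996, -0.086, 0.002], [-0.086, 0.996, -0.002], [-0.002, -0.002, -1.0]]
force: [-0.3, 0.4, 8.6]
opening: 0.008
grasp_force: 4.3
```

Emit:
drive_tool(
  steps=[
    [0,-0.05,0,0,0,0,0],
    [0,-0.1,0,0,0,0,0],
    [0,-0.13,0,0,0,0,0],
    [0,-0.16,0,0,0,0,0],
    [0,-0.19,0,0,0,0,0],
    [0,-0.22,0,0,0,0,0],
    [0,-0.23,0,0,0,0,0],
  ],
)

```text
time_s: 4.95
position: [0.5181, -0.2695, 0.0307]
tcp_rot: [[-0.996, -0.088, -0.006], [-0.088, 0.996, 0.002], [0.006, 0.002, -1.0]]
force: [-6.6, -1.4, 10.1]
opening: 0.005
grasp_force: 5.0
```

Emit:
drive_tool(
  steps=[
    [0,-0.03,0,-0.01,0,0,0],
    [0,-0.06,0,-0.01,0,0,0],
    [0,-0.09,0,-0.01,0,0,0],
    [0,-0.12,0,-0.01,0,0,0],
    [0,-0.12,0,-0.01,0,0,0],
  ],
)

```text
time_s: 5.45
position: [0.5315, -0.268, 0.0311]
tcp_rot: [[-0.996, -0.088, -0.009], [-0.088, 0.996, 0.003], [0.008, 0.003, -1.0]]
force: [-8.2, -2.7, 5.5]
opening: 0.006
grasp_force: 4.2
```

Emit:
drive_tool(
  steps=[
    [0,-0.04,0,0,0,0,0],
    [0,-0.08,0,0,0,0,0],
    [0,-0.08,0,0,0,0,0],
  ],
)

```text
time_s: 5.75
position: [0.5318, -0.2677, 0.031]
tcp_rot: [[-0.995, -0.092, -0.028], [-0.092, 0.996, 0.005], [0.027, 0.007, -1.0]]
force: [-28.5, -10.2, 16.3]
opening: 0.009
grasp_force: 15.3
```

The tips stopped moving and the force rose to 28 N, so the keeper is at its stop. Backing off the lip, then lifting.

Emit:
drive_tool(
  steps=[
    [0,0.06,0,0,0,0,0],
    [0,0.14,0,0,0,0,0],
    [0,0.14,0,-0.1,0,0,0],
    [0,0.14,0,-0.4,0,0,0],
    [0,0.14,0,-0.8,0,0,0],
    [0,0.14,0,-1,0,0,0],
    [0,0.14,0,-1,0,0,0],
  ],
)

```text
time_s: 6.45
position: [0.5317, -0.271, 0.1568]
tcp_rot: [[-0.996, -0.087, 0.009], [-0.087, 0.996, -0.006], [-0.008, -0.007, -1.0]]
force: [0.3, 0.0, -0.2]
opening: 0.007
grasp_force: 0.0
```

Run:
```python
from m import *
c=optics.capture("wrist"); cv2.imwrite("pics/w2.png",c["color"]); w=pts(c)
s=read_state(); print(s["position"],s["force"])
hsv=cv2.cvtColor(c["color"],cv2.COLOR_BGR2HSV)
X=(w-[.4835,-.2726,0]); a=np.deg2rad(4.7); x=X[...,0]*np.cos(a)+X[...,1]*np.sin(a); y=-X[...,0]*np.sin(a)+X[...,1]*np.cos(a)
for lo in np.arange(-.07,.07,.005):
    m=(abs(y)<.012)&(x>lo)&(x<lo+.005)
    if m.sum(): print(round(lo,3),m.sum(),np.median(w[m][:,2]).round(4),np.median(hsv[m][:,1]))
```

```text
[ 0.53021376 -0.26996663  0.15447082] [-0.31059324 -0.02368479 -0.49983359]
-0.07 142 0.0014 39.5
-0.065 73 0.0018 26.0
-0.06 155 0.0283 6.0
-0.055 131 0.0282 6.0
-0.05 156 0.0282 6.0
-0.045 156 0.0283 7.0
-0.04 129 0.0406 89.0
-0.035 155 0.0413 106.0
-0.03 155 0.0413 108.0
-0.025 130 0.0413 110.0
-0.02 156 0.041 111.0
-0.015 124 0.0406 111.0
-0.01 125 0.0363 20.0
-0.005 129 0.0364 19.0
0.0 139 0.0365 19.0
0.005 874 0.2414 23.0
0.01 2078 0.2466 22.0
0.015 1535 0.2481 16.0
0.02 6843 0.2631 23.0
0.025 186 0.0369 19.0
0.03 55 0.236 20.0
0.035 1447 0.1795 30.0
0.04 178 0.0286 8.5
0.045 151 0.0286 7.0
0.05 292 0.206 14.0
0.055 370 0.0483 39.0
0.06 166 0.0548 125.0
0.065 85 0.0551 126.0
```

View pics/w2.png

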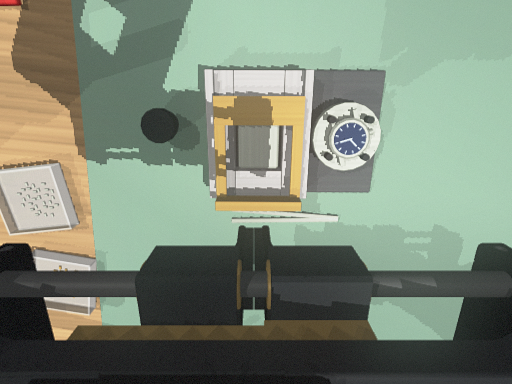

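The picture shows the keeper slid fully forward, its near bar at (260,110) over the pad. The pad top reads 36 mm high, so the plunger is held about 14 mm down, and the robot touches nothing.

```bash
python3 -c "
from rig import order; print(order.hand_in())"
```

```text
the job is handed in; nothing more can be done
None
```

The loaded holder's plunger is held about 14 mm down by its keeper, which was slid to its stop; the empty holder was not touched, and I handed the job in at about 6.5 s, with no verdict returned.

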